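# Wind the screw lift up to its pointer

## Robot

A 6-joint arm with a two-finger parallel gripper is mounted at the origin on the work surface. World frame = base frame: x ahead of the robot, y to its left, z up, the work surface at z = 0. Lengths are in mm, angles in rad, forces in N, time in s.
With the tool pointing down it reaches from about 350 to 975 mm from the base axis. Payload 7.1 kg.
Tool frame: the origin (TCP) lies on the front face of the gripper's body, between the roots of the fingers; the fingertips stand 80 mm ahead of it and the grasp point (between the pads) lies 61 mm ahead of it (env.tips_ahead is the distance from the TCP to the fingertips, in mm); z points along the fingers, y is the line along which they close (so a half turn about z gives the same grasp; the last joint's range is limited). The gripper opens to 88 mm and grips with 3 to 60 N. Pads are 20 mm wide; open, the fingers measure 115 mm over their backs; the gripper's body (75 mm by 178 mm) begins 61 mm behind the grasp point.
Start: joints at [-1.303, 0.423, 1.63, -0, 1.089, -0.019], TCP at [176.821, -599.45, 302.675] pointing down, gripper open.
Joint ranges: [-3, 3], [-0.9, 2.11], [0.09, 2.58], [-1.31, 4.45], [0.11, 2.69], [-2.54, 2.54]. Speed limits (rad/s): [2.39, 2.39, 3.01, 3.14, 3.14, 3.14].

## Interface

Orientations are given as a unit quaternion [x, y, z, w].
In Python, from station import env, set_gripper, viewer, workorder gives the robot as it stands. Calls block until the motion is done:
- env.reach(position, orientation): joint-space move of the TCP to a pose.
- env.move_l(position, rot=None, rate=150, f_stop=None): straight line of the TCP; rot=None keeps the orientation; rate is the mean speed in mm/s. With f_stop (N) it stops when the force on the tool has changed by that much, and returns True; else False.
- env.move_joints(angles): joint-space move.
- set_gripper(opening): finger opening in mm; the grip force is fixed at half the most; returns when the fingers have stopped.
- env.hold(seconds).
- env.ik(position, orientation): joint angles nearest the present ones, or None.
- env.read_state(): the state.
- viewer.camera(name): name is "side" or "top" or "wrist"; returns the picture (480x640x3 uint8, blue, green, red); there is no depth.
- viewer.camera_params(name): a dict with "fx", "fy", "cx", "cy" (pixels), "pose" (4x4, takes a point from camera to world coordinates); the wrist camera has in their place "tool_from_camera" (4x4, takes a point from camera to tool coordinates, whose origin is the TCP and whose axes are the flange's). Camera axes: x right, y up, looking along -z (the intrinsics and any distortion apply to the point x, -y, -z); pixel columns grow to the right and rows downward; lengths in mm; the calibration is good to about 2 mm. The wrist camera is an equidistant fisheye: a pixel r from the principal point sees the ray r / f radians off the axis. A picture is of the moment at which its call begins: read the wrist's pose just before it. camera_params takes no time and is no camera call.
A pose or a line that the arm cannot do raises env.IKError and nothing moves.
- workorder.sign_off(): hands the job in; it is judged then, once.
The state is a dict: "time_s": time; "qpos": joint angles; "dq": joint speeds; "tau": joint torques, N m; "tool_pos": TCP position; "orientation": TCP orientation; "force": force on the tool from outside, world axes, zero at the start; "wrist_torque": the same for the moment, N m; "width": finger opening in mm; "grip_force": force on a finger pad.
Only numpy, scipy, OpenCV 4.12 (cv2) and the standard library are available. Lean on these libraries where they do the work, as an engineer would, in place of code of your own. Each camera call takes 0.05 s, during which the arm holds its last target. There are 200 camera calls.

## Task

Take the crank handle with the upright wooden grip (not the steel T-bar key), fit its socket fully down onto the square shaft of the screw lift, and wind it clockwise, seen from above, until the top of the lift's platform is level with the pointer on the lift's post. Then let go, leaving the crank seated on the shaft and the platform at that height.

Things in the scene. Friction and masses are not known exactly. Their poses are not given: they have to be found in the camera images.
- crank_grip (a point): Centre of the round wooden grip (22 mm thick, 50 tall) of the loose crank, 0.3 kg, standing on its 40 mm square, 46 mm tall steel hub. Hub axis: 60 mm along -x; hub underside: 83 mm below. x runs along the arm, hub to grip; z up. Arm top: 58 mm above the underside. Square socket in the underside, 20.5 wide, 38 deep, sides along x, y. The grip is fixed to the arm but can turn in closed fingers.
- shaft_top (a point): Top of the fixed lift's upright drive shaft on its gearbox, on the axis: a 16 mm square, 26 tall, under a tapered nose 8 tall; x, y along its sides, z up. Turns with it. The crank fits in 4 headings, with 20 deg play each way; its hub rests on a flange 34 mm below the point, grip centre then 49 mm above the point. Clockwise lifts 40 mm a turn, takes 0.25 N m, stays put. Platform edge 125 mm off.
- platform_top (a point): Middle of the upper face of the lift's aluminium platform, 110 x 110 x 8 mm, a small green circuit board screwed above it on stand-offs; z up. It only moves up and down.
- pointer_tip (a point): Tip of the steel tongue (16 mm wide, 3 thick) on a black collar clamped to the lift's round post, 145 mm high, at the end away from the shaft. It points at the platform's edge; the point is on its upper face. It marks the height for the platform's upper face, 22 to 43 mm above where that starts. z up.
Not all that is in view belongs to the job. What is shaped like the part that bears crank_grip but green, turquoise or yellow is not meant.

How it is judged (in metres and radians):
On the way:
1. the crank is seated on the shaft while the platform is still well below the pointer (z of crank_grip in the frame of shaft_top between 0.04 and 0.058 m and horizontal distance between crank_grip and shaft_top between 0.05 and 0.07 m and angle between crank_grip's own z axis and vertical below 0.2 rad and z of platform_top in the frame of pointer_tip below -0.012 m), for 0.2 s.
At the end, for the whole second after the job is handed in: The platform's upper face is within 10 mm of the height of the pointer's upper face, and the crank stands upright (within 11 degrees) and seated on the shaft: its grip's centre 40 to 58 mm higher than the shaft's top and 50 to 70 mm from it seen from above (z of platform_top in the frame of pointer_tip between -0.01 and 0.01 m and z of crank_grip in the frame of shaft_top between 0.04 and 0.058 m and horizontal distance between crank_grip and shaft_top between 0.05 and 0.07 m and angle between crank_grip's own z axis and vertical below 0.2 rad); the robot touches nothing.
It also fails if it takes over 72 s, if anything falls off the work surface, if the arm or the gripper's body presses on something with over 40 N, if the wrist force passes 120 N, or if a joint passes its speed limit or range.

## Working session

There is one attempt and no reset: what is moved stays moved. The work goes in short steps, each a Python script; the robot and the scene stay as the last script left them, time stands still between calls to the robot, and variables do not carry over. Pictures are saved under pics/ and viewed, at most 10 in all, crops included, and the job is handed in when it is done.

```bash
ls; mkdir -p pics; python3 - <<'E'
from station import env, viewer
import cv2, numpy as np
np.set_printoptions(precision=3,suppress=True)
s=env.read_state();print(s['time_s'],s['tool_pos'],s['orientation'])
for n in("top","side","wrist"):
    im=viewer.camera(n);cv2.imwrite(f"pics/{n}0.png",im);print(n,viewer.camera_params(n))
E
```

```text
pics
0.0 [ 176.724 -599.06   301.936] [ 0.99   0.143 -0.    -0.001]
top {'fx': 470.03268863856806, 'fy': 470.03268863856806, 'cx': 327.82446962819307, 'cy': 238.09144734747093, 'pose': array([[  -0.022,    0.998,   -0.064,  302.458],
       [  -1.   ,   -0.022,    0.002,  148.757],
       [   0.   ,    0.064,    0.998, 1162.601],
       [   0.   ,    0.   ,    0.   ,    1.   ]])}
side {'fx': 539.1918828177534, 'fy': 539.1918828177534, 'cx': 311.39043855839515, 'cy': 248.02991815495005, 'pose': array([[  -0.904,    0.241,   -0.353, -117.57 ],
       [  -0.428,   -0.488,    0.761, 1234.767],
       [   0.011,    0.839,    0.544,  896.523],
       [   0.   ,    0.   ,    0.   ,    1.   ]])}
wrist {'fx': 371.64829954431775, 'fy': 371.64829954431775, 'cx': 311.1030881980946, 'cy': 240.28331398988547, 'tool_from_camera': array([[ -0.   ,   0.966,   0.259,  70.792],
       [  1.   ,   0.   ,  -0.   ,   0.284],
       [ -0.   ,   0.259,  -0.966, -83.157],
       [  0.   ,   0.   ,   0.   ,   1.   ]])}
```

View pics/top0.png

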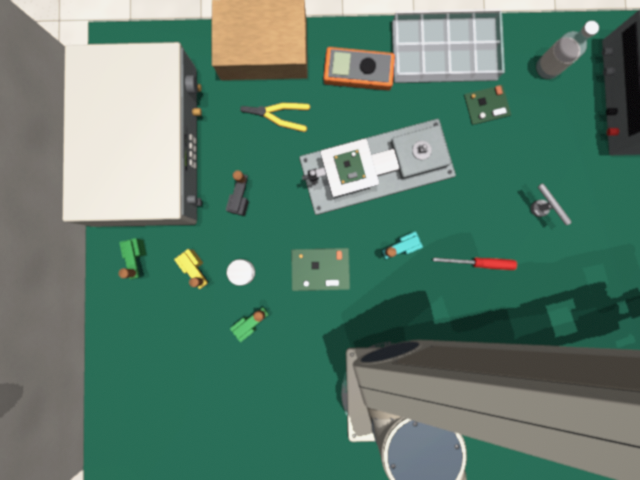

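View pics/side0.png

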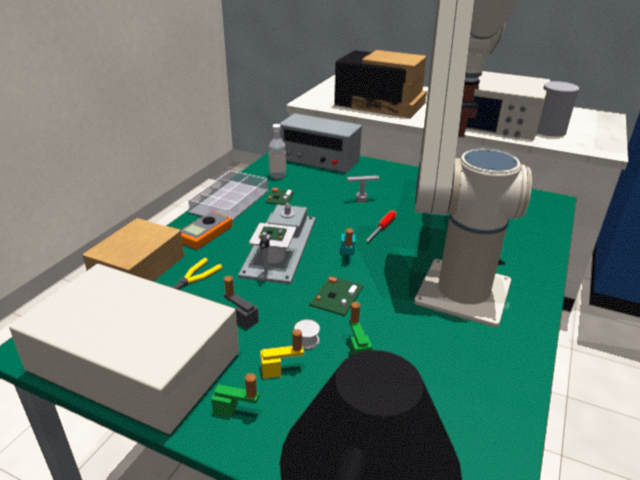

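The crank candidates in the top view, by grip pixel, are:
- dark steel at (238,176)
- green at (125,272)
- yellow at (195,283)
- green at (258,316)
- turquoise at (391,252)

Only the dark steel one is uncoloured. The T-bar key is at (545,205). The lift has its shaft at (422,150), its platform at (350,167) and its post and pointer at (312,178). I'll look closer with the wrist camera.

```bash
cat > h.py <<'E'
from station import env, viewer, set_gripper, workorder
import cv2, numpy as np
from scipy.spatial.transform import Rotation as R
np.set_printoptions(precision=2,suppress=True)
def down(psi): return [np.cos(psi/2),np.sin(psi/2),0,0]
def cam(name,st=None):
    p=viewer.camera_params(name)
    if name!="wrist": return p,p["pose"]
    T=np.eye(4);T[:3,:3]=R.from_quat(st["orientation"]).as_matrix();T[:3,3]=st["tool_pos"]
    return p,T@p["tool_from_camera"]
def ray(name,uv,st=None):
    p,T=cam(name,st);a=(uv[0]-p["cx"])/p["fx"];b=(uv[1]-p["cy"])/p["fy"]
    if name=="wrist":
        r=np.hypot(a,b);k=np.sin(r)/max(r,1e-9);d=np.array([a*k,-b*k,-np.cos(r)])
    else: d=np.array([a,-b,-1.])
    return T[:3,3],T[:3,:3]@d/np.linalg.norm(d)
def onz(name,uv,z,st=None):
    o,d=ray(name,uv,st);return o+d*(z-o[2])/d[2]
def cross(r1,r2):
    A=np.stack([r1[1],-r2[1]],1);t=np.linalg.lstsq(A,r2[0]-r1[0],rcond=None)[0]
    a=r1[0]+t[0]*r1[1];b=r2[0]+t[1]*r2[1];return (a+b)/2,np.linalg.norm(a-b)
def px(name,P,st=None):
    p,T=cam(name,st);q=np.linalg.inv(T)@np.append(P,1);x,y,z=q[0],-q[1],-q[2]
    if name=="wrist":
        r=np.hypot(x,y);k=np.arctan2(r,z)/max(r,1e-9)
    else:k=1/z
    return p["cx"]+p["fx"]*x*k,p["cy"]+p["fy"]*y*k
def snap(fn):
    st=env.read_state();im=viewer.camera("wrist");cv2.imwrite(f"pics/{fn}.png",im)
    import pickle;pickle.dump({k:st[k] for k in("tool_pos","orientation")},open(f"pics/{fn}.pkl","wb"));return im,st
def load(fn):
    import pickle;return pickle.load(open(f"pics/{fn}.pkl","rb"))
E
python3 - <<'E'
from h import *
print("grip",cross(ray("top",(238,176)),ray("side",(228,286))))
g=onz("top",(238,176),90);h=onz("top",(236,205),46);s=onz("top",(422,150),95)
print(g,h,s,onz("top",(350,167),80),onz("top",(312,176),145))
env.reach([g[0],g[1],320],down(0.6)); a,st=snap("w1"); print(env.read_state()["qpos"],st["time_s"])
env.reach([s[0]-20,s[1]+20,330],down(0.6)); b,st=snap("w2"); print(env.read_state()["qpos"],st["time_s"])
E
```

```text
grip (array([519.55, 351.51,  87.02]), np.float64(0.013040000216732671))
[518.94 350.95  90.  ] [457.86 364.74  46.  ] [568.96 -74.36  95.  ] [536.31  91.68  80.  ] [504.22 178.73 145.  ]
[ 0.57  0.41  1.61 -0.    1.12  1.55] 3.6667
[-0.12  0.28  1.77  0.    1.09  0.85] 5.225
```

View pics/w1.png

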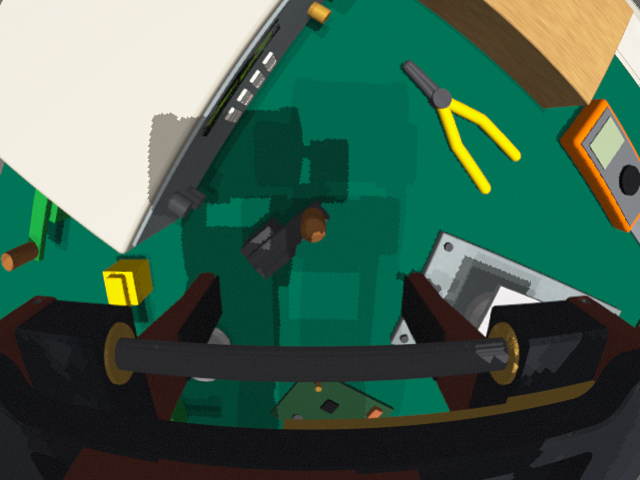

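View pics/w2.png

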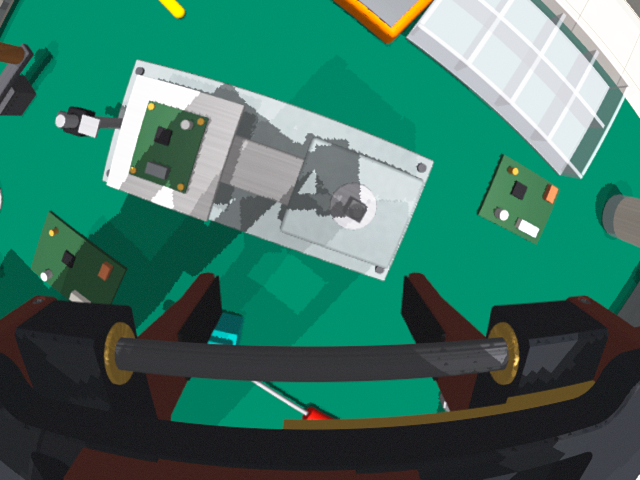

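w1 shows the dark crank: wooden grip around (313,225), dark hub around (265,250). w2 shows the square shaft at about (352,208), the platform with its PCB at (170,148), and the post and pointer at (85,123). Next is one enlarged crop of the crank, shaft and pointer together.

```bash
python3 - <<'E'
from h import *
a=cv2.imread("pics/w1.png");b=cv2.imread("pics/w2.png")
z=lambda im,x,y,w,h,k:cv2.resize(im[y:y+h,x:x+w],None,fx=k,fy=k,interpolation=cv2.INTER_CUBIC)
A=z(a,230,190,100,100,4);B=z(b,310,160,100,100,4)
A=cv2.convertScaleAbs(A,alpha=1.8,beta=15)
C=z(b,40,90,200,50,4)
cv2.imwrite("pics/crop1.png",np.vstack([np.hstack([A,B]),C]))
E
```

```text
(no output)
```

View pics/crop1.png

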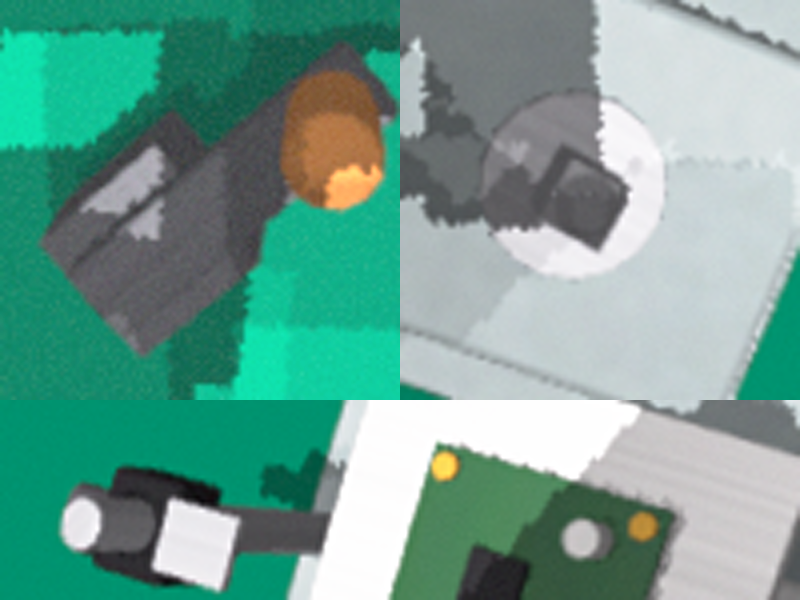

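The crop confirms it: a plain dark steel crank with a wooden grip, grip top at about (313,230) in w1. The shaft's square nose is at about (357,209) in w2, on a bright flange centred near (354,206). The pointer tongue meets the platform edge at about (121,123). I'll take a second wrist view of the shaft from the opposite side and compute the points.

```bash
python3 - <<'E'
from h import *
s1=load("w1");s2=load("w2")
W=lambda u,v,z:onz("wrist",(230+u/4,190+v/4),z,s1)
g=W(333,160,108);print("grip",g)
c1,c2=W(75,268,46),W(145,355,46);print(c1,c2,np.linalg.norm(c1-c2))
m=(c1+c2)/2;d=g-m;print("mid->grip",np.hypot(*d[:2]),"exp 80, heading",np.degrees(np.arctan2(d[1],d[0])), "from edge",np.degrees(np.arctan2(*(c2-c1)[1::-1]*1.)))
e=(c2-c1)[:2];print("edge normal heading",np.degrees(np.arctan2(-e[0],e[1])),np.degrees(np.arctan2(e[0],-e[1])))
f1,f2=W(345,42,58),W(395,90,58);print("arm end",f1,f2)
print("shaft",cross(ray("wrist",(357.5,209),s2),ray("side",(289,207))))
for u,v in[(475,145),(628,190),(600,250),(540,215)]: pass
q=[onz("wrist",(410-100+u/4,160+v/4),95,s2)[:2] for u,v in[(165,145),(228,190),(200,250),(140,215)]]
for i in range(4): e=q[(i+1)%4]-q[i];print(np.linalg.norm(e),np.degrees(np.arctan2(e[1],e[0])))
env.reach([555,-60,270],down(3.0));snap("w3")
env.reach([s1["tool_pos"][0]-30,s1["tool_pos"][1]+10,270],down(-1.2+0.6));snap("w4")
print(env.read_state()["qpos"],env.read_state()["time_s"])
z=lambda fn:cv2.imread(f"pics/{fn}.png")[60:320,60:460]
cv2.imwrite("pics/crop2.png",np.hstack([z("w3"),z("w4")]))
E
```

```text
grip [520.85 348.76 108.  ]
[448.68 378.4   46.  ] [438.94 351.    46.  ] 29.08132064877887
mid->grip 78.6693224238454 exp 80, heading -11.693274303198315 from edge -109.5762520187531
edge normal heading 160.42374798124692 -19.576252018753088
arm end [536.27 355.54  58.  ] [533.48 339.3   58.  ]
shaft (array([579.29, -84.73,  81.02]), np.float64(8.084509522013436))
17.18088573554349 -90.39235643116817
14.667307569261274 -168.94611263382467
15.544455482896534 94.39146424473248
16.33345439114458 15.969886576523509Traceback (most recent call last):
  File "<stdin>", line 14, in <module>
station.IKError: the arm cannot take that pose within its joint ranges
```

```bash
python3 - <<'E'
from h import *
for z in(270,330):
  for psi in(0,0.6,1.2,2,2.5,3,3.6,-.6,-1.2): print(z,psi,env.ik([555,-60,z],down(psi)) is not None,end='; ')
P=lambda z,psi:env.ik([555,-60,z],down(psi))
psi=2.5 if P(270,2.5) is not None else 2.0
print(psi)
env.reach([555,-60,270],down(psi));snap("w3")
psi=next(p for p in(-.7,-.4,0,2.) if env.ik([490,360,270],down(p)) is not None)
env.reach([490,360,270],down(psi));snap("w4");print(psi,env.read_state()["time_s"])
z=lambda fn:cv2.imread(f"pics/{fn}.png")[60:320,100:500]
cv2.imwrite("pics/crop2.png",np.hstack([z("w3"),z("w4")]))
E
```

```text
270 0 True; 270 0.6 True; 270 1.2 True; 270 2 True; 270 2.5 True; 270 3 True; 270 3.6 True; 270 -0.6 True; 270 -1.2 False; 330 0 True; 330 0.6 True; 330 1.2 True; 330 2 True; 330 2.5 True; 330 3 True; 330 3.6 True; 330 -0.6 True; 330 -1.2 False; 2.5
0 10.775
```

View pics/crop2.png

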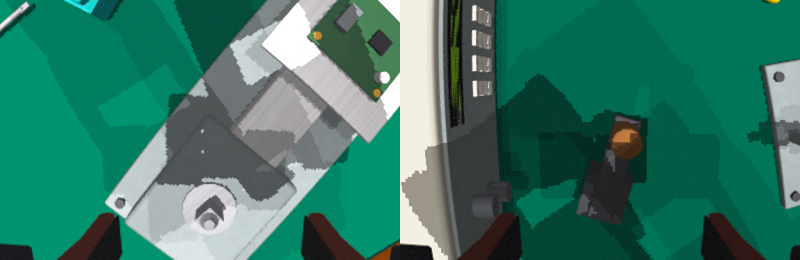

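w3 shows the shaft at about (308,282) on its flange. w4 shows the crank, with its grip at about (328,203) and hub at about (302,255). I need an enlarged view of both.

```bash
python3 - <<'E'
from h import *
z=lambda fn,x,y,k:cv2.resize(cv2.imread(f"pics/{fn}.png")[y:y+600//k,x:x+400//k],None,fx=k,fy=k,interpolation=cv2.INTER_CUBIC)
A=z("w3",260,220,4);B=cv2.convertScaleAbs(z("w4",260,165,4),alpha=2.2,beta=10)
cv2.imwrite("pics/crop3.png",np.hstack([A,B]))
E
```

```text
(no output)
```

View pics/crop3.png

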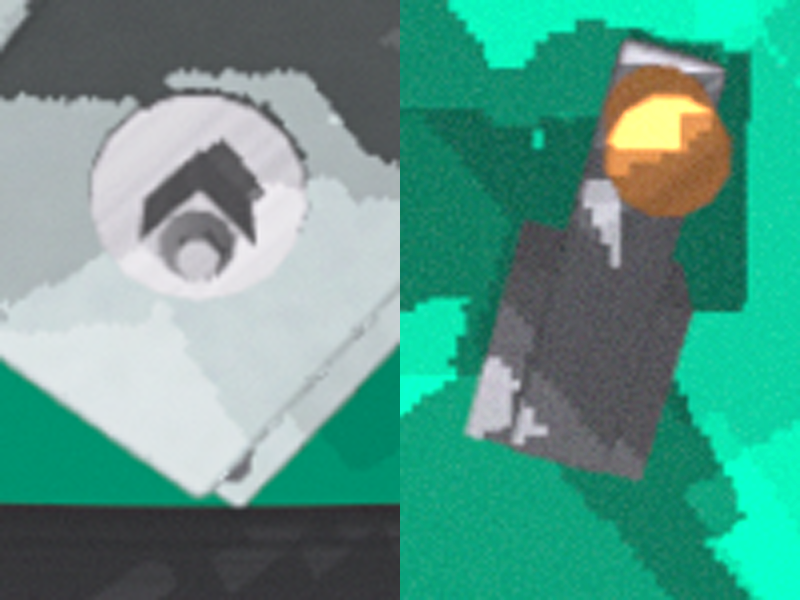

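Left crop (w3): flange centre at crop (199,195), nose tip at (195,257), shoulder corners at (143,235), (200,190) and (255,243). Right crop (w4): grip top circle centred at about (270,155), hub corners at (65,433), (243,480), (290,308) and (125,222).

```bash
python3 - <<'E'
from h import *
s2,s3,s4,s1=load("w2"),load("w3"),load("w4"),load("w1")
f2=(353.7,206.2);f3=(309.8,268.8);t2=(357.5,209);t3=(308.8,284.3)
print("flange",cross(ray("wrist",f2,s2),ray("wrist",f3,s3)));print("tip",cross(ray("wrist",t2,s2),ray("wrist",t3,s3)))
F=lambda u,v,z:onz("wrist",(260+u/4,220+v/4),z,s3)[:2]
a,b,c=F(143,235,82),F(200,190,82),F(255,243,82)
for e in(b-a,c-b):print(np.linalg.norm(e),np.degrees(np.arctan2(e[1],e[0])))
G=lambda u,v,z:onz("wrist",(260+u/4,165+v/4),z,s4)
g=G(270,155,108);print("grip",g,cross(ray("wrist",(313,230),s1),ray("wrist",(327.5,203.75),s4)))
for z in(46,0):
  q=[G(*p,z)[:2] for p in[(65,433),(243,480),(290,308),(125,222)]]
  print(z,q)
  for i in range(4): e=q[(i+1)%4]-q[i];print(np.linalg.norm(e),np.degrees(np.arctan2(e[1],e[0])))
G2=G(65,433,46),G(243,480,46);m=(G2[0]+G2[1])/2;d=g-m;print(np.hypot(*d[:2]),np.degrees(np.arctan2(d[1],d[0])))
E
```

```text
flange (array([581.16, -81.4 ,  57.49]), np.float64(1.7761831000345014))
tip (array([583.02, -81.95,  85.7 ]), np.float64(1.504312940276329))
14.517440093437001 93.34805572542346
15.368420367297494 7.7175494215898
grip [520.63 348.56 108.  ] (array([519.54, 348.27, 101.41]), np.float64(0.019251287583306465))
46 [array([448.71, 390.21]), array([437.65, 350.92]), array([477.26, 341.14]), array([496.09, 376.27])]
40.81591424728627 -105.72559124834031
40.7984321878336 -13.864844110436646
39.85573615489887 61.8003531912821
49.38902084013639 163.60586499051547
0 [array([431.89, 394.79]), array([419.17, 349.62]), array([464.72, 338.38]), array([486.37, 378.77])]
46.92896171115537 -105.72559124834034
46.908861343104846 -13.864844110436646
45.82497661699487 61.80035319128204
56.7860725577724 163.6058649905155
80.5187386198243 -15.859151970400072
```

```bash
python3 - <<'E'
from h import *
s4,s1=load("w4"),load("w1")
print("knob",cross(ray("wrist",(202,195),s1),ray("wrist",(211,243),s4)))
print("box corner via side/w1",cross(ray("wrist",(125,250),s1),ray("side",(238,343))), cross(ray("top",(183,220)),ray("side",(238,343))))
print("corner2",cross(ray("top",(181,45)),ray("side",(113,268))))
print(env.ik([462.6,364.9,94],down(np.radians(-15.3)+np.pi)), env.ik([582,-81.7,250],down(np.radians(185))))
E
```

```text
knob (array([464.38, 459.68,   3.27]), np.float64(0.3170627934686512))
box corner via side/w1 (array([394.84, 495.16,  71.22]), np.float64(13.7704515141937)) (array([417.47, 486.22,  52.98]), np.float64(13.986479404289895))
corner2 (array([796.84, 460.36, 131.51]), np.float64(30.282618877114643))
[ 0.65  0.67  1.8  -0.    0.67 -0.66] [-0.16  0.43  1.75 -0.    0.95 -1.82]
```

Everything agrees: the hub is 40.8 mm square at z=46 and the grip is 60 mm from the axis. I'll pick the crank by its hub.

```bash
python3 - <<'E'
from h import *
q=down(np.radians(-15.3)+np.pi)
set_gripper(66)
env.reach([462.6,364.9,200],q)
print(env.move_l([462.6,364.9,98],rate=80,f_stop=15))
set_gripper(20)
s=env.read_state();print(s["tool_pos"],s["width"],s["grip_force"],s["force"])
env.move_l([462.6,364.9,230],rate=120)
s=env.read_state();print(s["width"],s["force"],s["wrist_torque"],s["time_s"])
env.reach([582,-81.7,230],down(np.radians(185)))
snap("w5");cv2.imwrite("pics/side1.png",viewer.camera("side"))
s=env.read_state();print(s["width"],s["tool_pos"],s["time_s"])
a=cv2.imread("pics/w5.png")[120:480,120:520];b=cv2.imread("pics/side1.png")[100:300,180:380]
cv2.imwrite("pics/crop4.png",np.hstack([a,cv2.resize(b,(360,360))]))
E
```

```text
False
[462.7  365.08  98.19] 40.00668657650282 29.99937191605568 [-1.03  0.55  2.11]
39.7671291786145 [ 0.26  0.06 -2.86] [-0.01 -0.08 -0.01] 16.9333
39.433704729901244 [582.1  -80.72 229.97] 18.725
```

View pics/crop4.png

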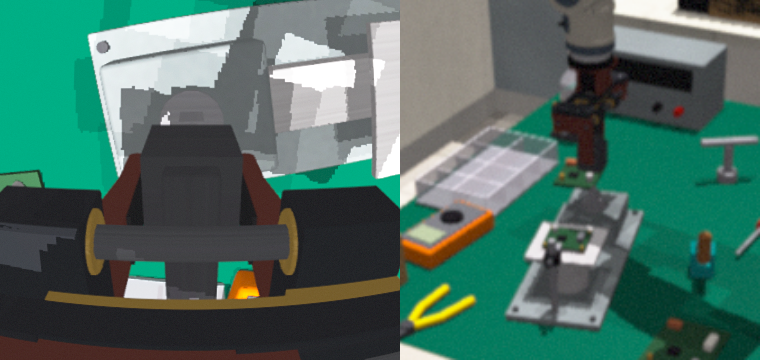

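The crank is held square by the hub, with the flange directly ahead in the wrist view. I'll lower it onto the shaft.

```bash
python3 - <<'E'
from h import *
env.move_l([582,-81.7,195],rate=80)
r=env.move_l([582,-81.7,146],rate=40,f_stop=12)
s=env.read_state();print(r,s["tool_pos"],s["force"],s["wrist_torque"],s["width"],s["time_s"])
E
```

```text
True [582.01 -81.66 157.7 ] [-0.4   0.25  5.45] [ 0.12 -0.06  0.03] 40.01321466239931 20.1917
```

```bash
python3 - <<'E'
from h import *
r=env.move_l([582,-81.7,150],rate=30,f_stop=20)
s=env.read_state();print(r,s["tool_pos"],s["force"],s["width"])
set_gripper(66)
s=env.read_state();print(s["tool_pos"],s["force"],s["time_s"])
env.move_l([582,-81.7,290],rate=150)
snap("w6");im=viewer.camera("side");cv2.imwrite("pics/side2.png",im);cv2.imwrite("pics/top2.png",viewer.camera("top"))
print(env.read_state()["time_s"])
a=cv2.imread("pics/w6.png")[:400,60:540];b=im[160:300,210:370]
b=cv2.resize(b,None,fx=2,fy=2,interpolation=cv2.INTER_CUBIC)
c=np.zeros((400,320,3),np.uint8);c[:280]=b
cv2.imwrite("pics/crop5.png",np.hstack([a,c]))
E
```

```text
True [582.77 -81.62 156.99] [-1.    0.76  5.31] 39.422354877902166
[581.83 -81.55 156.24] [-0.24 -0.64  0.6 ] 21.0083
22.2
```

View pics/crop5.png

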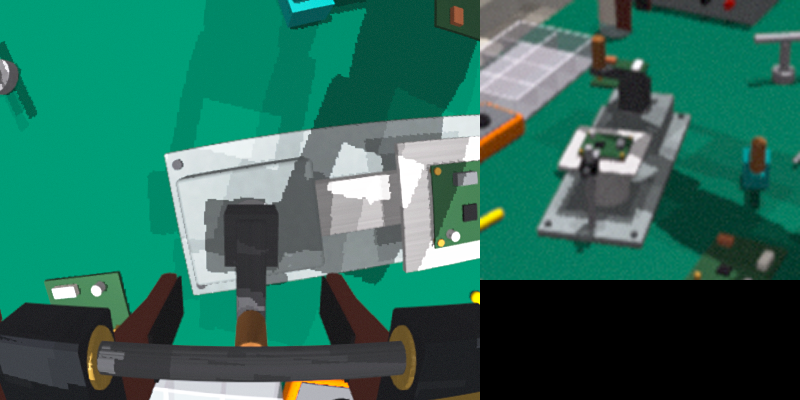

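The side view shows the crank standing upright on the gearbox with its hub down and grip toward +x. The wrist view shows the arm running along tool −x. The hub underside stopped at z≈59, which matches the measured flange at 57.5, so the crank is seated. Next I'll take the grip and wind a first 236°, logging force and platform motion by matching the PCB patch.

```bash
cat >> h.py <<'E'
C=np.array([582.,-81.7]);ZG=206.
def brown(im,uv,r=25):
    u,v=map(int,uv);h=cv2.cvtColor(im,cv2.COLOR_BGR2HSV)[v-r:v+r,u-r:u+r]
    m=cv2.inRange(h,(5,110,60),(18,255,255));y,x=np.nonzero(m);return (x.mean()+u-r,y.mean()+v-r,len(x)) if len(x) else None
def orbit(a0,sweep,n):
    for i in range(1,n+1):
        a=a0+sweep*i/n
        env.move_l([C[0]+60*np.cos(a),C[1]+60*np.sin(a),ZG],rate=90)
        s=env.read_state();F=s["force"];t=np.array([np.sin(a),-np.cos(a)])
        print(int(np.degrees(a)),"tang %.1f rad %.1f z %.1f w %.1f"%(F[:2]@t,F[:2]@[np.cos(a),np.sin(a)],F[2],s["width"]))
        if np.linalg.norm(F)>45: print("ABORT");return a
    return a
E
python3 - <<'E'
from h import *
a=np.radians(5);g=np.append(C+60*np.array([np.cos(a),np.sin(a)]),142)
for n in("top","side"):
    im=cv2.imread(f"pics/{n}2.png");b=brown(im,px(n,g),18);print(n,px(n,g),b)
    if b: print(onz(n,b[:2],142 if n=="side" else 155))
env.reach([g[0],g[1],270],down(1.4))
print(env.move_l([g[0],g[1],ZG],rate=80,f_stop=12))
set_gripper(10);s=env.read_state();print(s["tool_pos"],s["width"],s["force"],s["time_s"])
if 18<s["width"]<26:
    orbit(a,-np.radians(236),16)
    s=env.read_state();print(s["tool_pos"],s["force"],s["time_s"])
E
```

```text
top (np.float64(426.04612783925046), np.float64(112.23208515424326)) (np.float64(430.54545454545456), np.float64(109.77272727272728), 22)
[642.71 -83.63 155.  ]
side (np.float64(268.41819041079265), np.float64(186.8431956715039)) (np.float64(270.0), np.float64(186.11607142857142), 112)
[639.83 -83.09 142.  ]
False
[641.71 -76.45 206.09] 21.541834965710116 [-0.84  0.34  1.83] 25.5333
-9 tang -4.2 rad -1.9 z 5.0 w 21.7
-24 tang -4.2 rad -3.0 z 0.8 w 21.6
-39 tang -6.2 rad -3.4 z -2.9 w 21.8
-54 tang -8.5 rad -1.7 z -7.6 w 21.7
-68 tang -8.0 rad 2.7 z -9.4 w 21.9
-83 tang -5.6 rad 6.1 z -2.8 w 21.8
-98 tang -9.3 rad 9.1 z -0.7 w 22.0
-113 tang -6.2 rad 8.4 z 6.3 w 21.4
-127 tang -4.3 rad 3.8 z 7.5 w 21.4
-142 tang -3.8 rad -1.6 z 4.2 w 21.3
-157 tang -2.3 rad -4.8 z 3.0 w 21.6
-172 tang -1.9 rad -4.4 z 2.2 w 21.5
-186 tang -3.9 rad -1.2 z 4.6 w 21.6
-201 tang -5.8 rad 6.3 z 11.1 w 21.3
-216 tang -6.5 rad 15.4 z 19.8 w 19.9
-231 tang -7.8 rad 26.5 z 26.4 w 16.3
[537.38 -32.32 205.27] [-22.7   15.69  26.41] 30.7333
```

At the end the width shrank and the force rose, so the grip is slipping out of the pads. I'll release, back off and check where the grip is.

```bash
python3 - <<'E'
from h import *
set_gripper(66);s=env.read_state();print(s["tool_pos"],s["force"])
p=s["tool_pos"];env.move_l([p[0],p[1],290],rate=200)
s4=s=env.read_state()
env.reach([480,-60,300],down(0.3));_,st=snap("w7")
im=viewer.camera("side");cv2.imwrite("pics/side3.png",im);t=viewer.camera("top");cv2.imwrite("pics/top3.png",t)
a=np.radians(129);g=np.append(C+60*np.array([np.cos(a),np.sin(a)]),142)
bs=brown(im,px("side",g),16);bw=brown(cv2.imread("pics/w7.png"),px("wrist",g,st),50)
bt=brown(t,px("top",g),18);print(px("side",g),bs,px("wrist",g,st),bw,px("top",g),bt)
if bs and bw: print("grip",cross(ray("side",bs[:2]),ray("wrist",bw[:2],st)))
# platform rise: PCB patch in side view
r=cv2.imread("pics/side2.png");P=r[222:243,260:293]
for n in("side2","side3"):
    m=cv2.matchTemplate(cv2.imread(f"pics/{n}.png")[190:260,235:320],P,cv2.TM_CCOEFF_NORMED);print(n,cv2.minMaxLoc(m)[1::2])
print(env.read_state()["time_s"])
E
```

```text
[544.26 -35.11 206.02] [-0.82 -0.04  0.46]
(np.float64(290.23605743731275), np.float64(198.98014907189628)) (np.float64(293.64220183486236), np.float64(195.25688073394497), 109) (np.float64(303.4834623790965), np.float64(145.77496116424254)) (np.float64(319.66414380321663), np.float64(173.7918637653737), 1057) (np.float64(408.82536154477657), np.float64(156.11537743589935)) (np.float64(418.7142857142857), np.float64(157.96428571428572), 28)
grip (array([534.43, -47.82, 151.33]), np.float64(8.615830252273259))
side2 (1.0, (25, 32))
side3 (0.660804033279419, (25, 26))
33.325
```

```bash
python3 - <<'E'
from h import *
s2=load("w2");T=onz("wrist",(121,123),95,s2);print("tongue tip approx",T)
u=np.array([np.cos(np.radians(16)),np.sin(np.radians(16))])
def go(sg,fn,psi):
    for d in(140,120,100):
        P=[*(T[:2]+sg*d*u),275]
        if env.ik(P,down(psi)) is not None: break
    env.reach(P,down(psi));im,st=snap(fn);c=px("wrist",T,st);print(fn,c,env.read_state()["time_s"])
    x=int(np.clip(c[0]-100,0,440));y=int(np.clip(c[1]-75,0,330));print("origin",x,y)
    return cv2.resize(im[y:y+150,x:x+200],None,fx=2,fy=2,interpolation=cv2.INTER_CUBIC)
A=go(-1,"wa",np.radians(16));B=go(1,"wb",np.radians(196))
w=cv2.imread("pics/w7.png")[40:340,140:540]
S=cv2.resize(cv2.imread("pics/side3.png")[165:265,230:363],(400,300),interpolation=cv2.INTER_CUBIC)
cv2.imwrite("pics/comp.png",np.vstack([np.hstack([w,S]),np.hstack([A,B])]))
E
```

```text
tongue tip approx [530.82 145.95  95.  ]
wa (np.float64(310.3570230985683), np.float64(48.95006166377246)) 34.1583
origin 210 0
wb (np.float64(311.62609970320966), np.float64(46.920853539245314)) 36.8417
origin 211 0
```

View pics/comp.png

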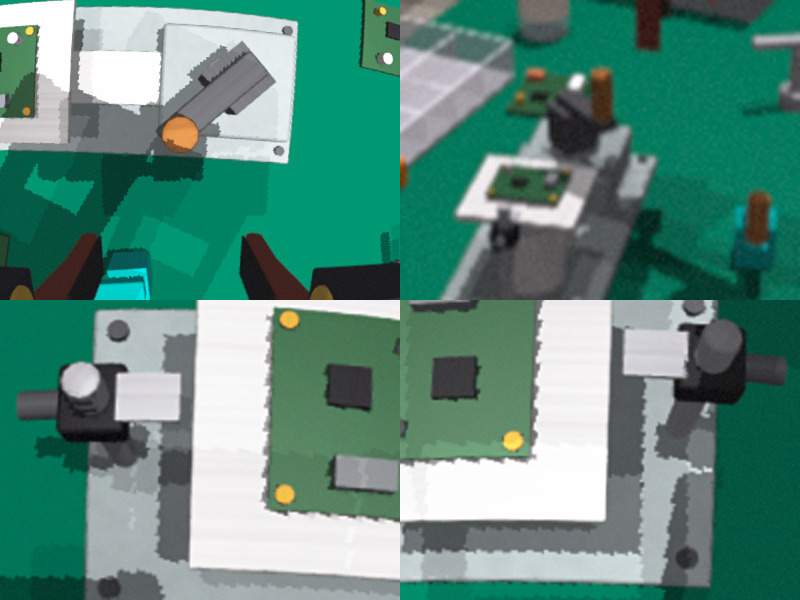

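The composite shows four things:
- **w7 (top left):** the crank at roughly heading 130–150°, its grip top at px (320,173).
- **Side view (top right):** the grip stands vertical at about (297,196).
- **View A:** tongue end at px (300,48), platform corner at (305,133.5).
- **View B:** tongue end at px (322.5,26), platform corner at (313.5,110).

I'll solve for the heights using the 110 mm platform width.

```bash
python3 - <<'E'
from h import *
from scipy.optimize import brentq
sa,sb,s7,s2,s3=[load(k) for k in("wa","wb","w7","w2","w3")]
print("tip",cross(ray("wrist",(300,48),sa),ray("wrist",(322.5,26),sb)))
print("collar/post top",cross(ray("wrist",(250,40),sa),ray("wrist",(372,20),sb)))
print("screw",cross(ray("wrist",(354.5,10),sa),ray("wrist",(267.5,70),sb)))
f=lambda z:np.linalg.norm((onz("wrist",(305,133.5),z,sa)-onz("wrist",(313.5,110),z,sb)))-110
print([ (z,round(f(z),1)) for z in(70,85,100,115,130)])
print("init platform corners",cross(ray("wrist",(243,103),s2),ray("wrist",(465,200),s3)),cross(ray("wrist",(210,220),s2),ray("wrist",(362,105),s3)))
for z in(160,167): 
  g=onz("wrist",(320,173),z,s7);h=onz("wrist",(400,99),112,s7);d=(g-h)[:2];print("grip",g,"hubend",h,np.hypot(*d),np.degrees(np.arctan2(d[1],d[0])),np.degrees(np.arctan2(*(g[:2]-C)[::-1])),np.hypot(*(g[:2]-C)))
gr=cross(ray("wrist",(320,173),s7),ray("side",(297,188.5)));print("grip top tri",gr)
print("side z at C rise/px:",px("side",[545,70,80]),px("side",[545,70,100]))
E
```

```text
tip (array([522.05, 150.68, 122.63]), np.float64(0.2764502001954236))
collar/post top (array([515.2 , 178.5 , 141.44]), np.float64(0.4541107321184806))
screw (array([559.24, 124.93, 119.1 ]), np.float64(0.14193206940040065))
[(70, np.float64(-4.6)), (85, np.float64(-2.9)), (100, np.float64(-1.1)), (115, np.float64(0.6)), (130, np.float64(2.4))]
init platform corners (array([603.71,  56.64,  78.15]), np.float64(2.7831041607415488)) (array([497.76,  26.01,  86.17]), np.float64(2.6362699135728547))
grip [531.04 -49.17 160.  ] hubend [598.38 -90.41 112.  ] 78.9591100661884 148.51272942246712 147.44421466655785 60.457438336140235
grip [531.54 -48.84 167.  ] hubend [598.38 -90.41 112.  ] 78.70603087778582 148.122519926002 146.92974100018347 60.2150013539264
grip top tri (array([530.54, -49.36, 173.31]), np.float64(3.3160822215000803))
side z at C rise/px: (np.float64(273.65038514726655), np.float64(233.06672307820944)) (np.float64(273.46308800642436), np.float64(227.14064542129282))
```

The crank is still seated, at heading 147° and 60 mm radius; only the fingers slid along the grip. The tip is at z≈122.6 and the platform has risen about 20 mm. Now I'll measure the platform height with a sideways-shifted pair of views, picking the white corner by contour.

```bash
cat >> h.py <<'E'
def corner(fn,uv):
    im=cv2.imread(f"pics/{fn}.png");g=im.min(2);m=(g>195).astype(np.uint8)
    m=cv2.morphologyEx(m,cv2.MORPH_CLOSE,np.ones((3,3)))
    cs,_=cv2.findContours(m,cv2.RETR_EXTERNAL,cv2.CHAIN_APPROX_NONE)
    V=np.concatenate([cv2.approxPolyDP(c,2.5,True)[:,0] for c in cs if cv2.contourArea(c)>800])
    d=np.hypot(*(V-np.array(uv)).T);return V[d.argmin()].astype(float),d.min()
def platz(pos,psi,names,z0):
    """two views shifted along the lift axis; the pointer-side +u corner of the platform"""
    v=np.array([np.cos(np.radians(106)),np.sin(np.radians(106))]);r=[]
    P0=onz("wrist",(313.5,110),102,load("wb"))
    P0[2]=z0
    for n,k in zip(names,(-75,60)):
        env.reach([*(pos[:2]+k*v),275],down(psi));_,st=snap(n)
        e=px("wrist",P0,st);c,d=corner(n,e);print(n,e,c,d);r.append(ray("wrist",c,st))
    return cross(*r)
E
python3 - <<'E'
from h import *
print(corner("wb",(313.5,110)),corner("wa",(305,133.5)))
p=np.array(load("wb")["tool_pos"])
print(platz(p,np.radians(196),("wc","wd"),102),env.read_state()["time_s"])
# PCB gold screw rise check
sb=load("wb");c,_=corner("wb",(313.5,110))
for n in("wc","wd"): print("with wb",cross(ray("wrist",c,sb),ray("wrist",corner(n,px("wrist",onz("wrist",(313.5,110),102,sb),load(n)))[0],load(n))))
E
```

```text
(array([313., 109.]), np.float64(1.118033988749895)) (array([305., 133.]), np.float64(0.5))
wc (np.float64(422.4462576929628), np.float64(113.79359139110268)) [349. 108.] 73.67440851685308
wd (np.float64(224.64206616957435), np.float64(112.2984892921674)) [220. 112.] 4.651652843908847
(array([572.34, 119.73, -37.9 ]), np.float64(2.1875675642528005)) 37.9417
with wb (array([ 525.  ,  147.91, -435.49]), np.float64(2.970945414953344))
with wb (array([576.11, 159.8 , 113.9 ]), np.float64(0.2865299547213128))
```

```bash
python3 - <<'E'
from h import *
def verts(fn,th):
    g=cv2.imread(f"pics/{fn}.png").min(2);m=cv2.morphologyEx((g>th).astype(np.uint8),cv2.MORPH_CLOSE,np.ones((3,3)))
    cs,_=cv2.findContours(m,cv2.RETR_EXTERNAL,cv2.CHAIN_APPROX_NONE)
    V=np.concatenate([cv2.approxPolyDP(c,2,True)[:,0] for c in cs if cv2.contourArea(c)>120]).astype(np.float32)
    return cv2.cornerSubPix(g,V.reshape(-1,1,2).copy(),(4,4),(-1,-1),(3,30,.01))[:,0]
S={n:load(n) for n in("wa","wb","wc","wd")}
Pc=np.array([576.1,159.8,112.]);tc=np.array([522,150.7,122.6]);u=np.array([np.cos(.28),np.sin(.28),0])
for name,P in(("corner",Pc),("tongue+u",tc+8*u),("tongue-u",tc-8*u)):
    f={}
    for n in("wa","wb","wc","wd"):
        e=px("wrist",P,S[n])
        for th in(195,175,155,135):
            V=verts(n,th);d=np.hypot(*(V-np.array(e)).T);i=d.argmin()
            if d[i]<7: f[n]=V[i];break
        print(name,n,np.array(e),f.get(n),th)
    k=list(f)
    for i in range(len(k)):
        for j in range(i): print("  ",k[j],k[i],*cross(ray("wrist",f[k[j]],S[k[j]]),ray("wrist",f[k[i]],S[k[i]])))
E
```

```text
corner wa [310.15 -20.52] None 135
corner wb [312.99 109.47] [313.01 109.92] 195
corner wc [426.15 113.54] [425.21 113.82] 155
corner wd [220.67 111.99] [221.06 112.49] 195
   wb wc [576.16 159.84 109.77] 0.06413341575470581
   wb wd [576.33 159.88 110.99] 0.052639680582843275
   wc wd [576.28 159.7  110.32] 0.1178443290252536
tongue+u wa [300.21  36.39] [299.83  36.29] 195
tongue+u wb [322.83  37.47] [322.13  36.72] 195
tongue+u wc [438.96  44.99] [439.23  44.85] 135
tongue+u wd [226.87  40.75] [224.14  39.71] 195
   wa wb [529.51 152.73 123.59] 0.6741445833660924
   wa wc [529.61 153.08 122.82] 0.12874281313619307
   wb wc [530.09 152.51 124.61] 0.3753677363689979
   wa wd [529.46 152.31 125.23] 1.4880666541735308
   wb wd [530.65 152.58 127.79] 0.34462326013492706
   wc wd [530.46 152.1  126.04] 0.7173880688688378
tongue-u wa [300.15  59.95] [298.81  59.59] 195
tongue-u wb [322.7   14.67] [322.64  14.47] 195
tongue-u wc [438.01  22.8 ] None 135
tongue-u wd [227.54  18.21] [225.47  17.54] 195
   wa wb [514.29 148.88 123.27] 0.8753664606718214
   wa wd [514.32 148.49 125.2 ] 1.6810977977403996
   wb wd [515.76 148.71 127.65] 0.4306708057564625
```

The corner picks agree closely: platform at z≈110.4 and pointer at ≈124, a gap of about 13.6 mm, which is another 122° clockwise. This time I'll turn the gripper along with the crank so the pads push tangentially.

```bash
python3 - <<'E'
from h import *
a0=np.radians(147);P=lambda a,z=ZG:[C[0]+60*np.cos(a),C[1]+60*np.sin(a),z]
env.reach(P(a0,275),down(a0))
print(env.move_l(P(a0),rate=80,f_stop=12))
set_gripper(10);s=env.read_state();print(s["tool_pos"],s["width"],s["force"],s["time_s"])
if not 19<s["width"]<25: raise SystemExit("bad grasp")
n=9
for i in range(1,n+1):
    a=a0-np.radians(122)*i/n
    env.move_l(P(a),rot=down(a),rate=90)
    s=env.read_state();F=s["force"]
    print(int(np.degrees(a)),"tang %.1f rad %.1f z %.1f w %.1f"%(F[:2]@[np.sin(a),-np.cos(a)],F[:2]@[np.cos(a),np.sin(a)],F[2],s["width"]))
    if np.linalg.norm(F)>35 or s["width"]<19: print("ABORT");break
print(s["tool_pos"],s["time_s"])
E
```

```text
False
[531.31 -49.27 205.91] 21.906200394584623 [-1.39 -2.17  1.14] 40.9083
133 tang -3.5 rad -1.5 z 1.2 w 21.9
119 tang -4.4 rad -1.7 z 0.9 w 21.7
106 tang -3.6 rad -2.8 z -0.2 w 21.8
92 tang -3.9 rad -3.6 z 0.0 w 21.7
79 tang -2.3 rad -4.2 z 0.3 w 21.5
65 tang -2.2 rad -5.7 z 0.1 w 21.6
52 tang -2.3 rad -5.3 z 1.5 w 21.4
38 tang -1.5 rad -5.5 z 0.7 w 21.4
24 tang -2.0 rad -6.2 z 1.1 w 21.6
[634.84 -56.44 205.34] 44.3583
```

Smooth this time. I'll release, back off and re-measure numerically.

```bash
python3 - <<'E'
from h import *
set_gripper(66);a=np.radians(25)
env.move_l([C[0]+60*np.cos(a),C[1]+60*np.sin(a),290],rate=200)
def verts(fn,th):
    g=cv2.imread(f"pics/{fn}.png").min(2);m=cv2.morphologyEx((g>th).astype(np.uint8),cv2.MORPH_CLOSE,np.ones((3,3)))
    cs,_=cv2.findContours(m,cv2.RETR_EXTERNAL,cv2.CHAIN_APPROX_NONE)
    V=np.concatenate([cv2.approxPolyDP(c,2,True)[:,0] for c in cs if cv2.contourArea(c)>120]).astype(np.float32)
    return cv2.cornerSubPix(g,V.reshape(-1,1,2).copy(),(4,4),(-1,-1),(3,30,.01))[:,0]
p=np.array(load("wb")["tool_pos"]);v=np.array([np.cos(np.radians(106)),np.sin(np.radians(106))]);psi=np.radians(196)
tc=np.array([522,150.7,124.]);u=np.array([np.cos(.28),np.sin(.28),0])
S={};f={}
for n,k in(("we",-75),("wf",0),("wg",60)):
    env.reach([*(p[:2]+k*v),290],down(psi));_,S[n]=snap(n)
for name,P in(("corner",np.array([576.2,159.8,123.])),("tongue+u",tc+8*u)):
    f={}
    for n in S:
        e=px("wrist",P,S[n])
        for th in(195,175,155,135):
            V=verts(n,th);d=np.hypot(*(V-np.array(e)).T);i=d.argmin()
            if d[i]<7: f[n]=V[i];break
        print(name,n,np.array(e),f.get(n),th)
    k=list(f)
    for i in range(len(k)):
        for j in range(i): print("  ",k[j],k[i],*cross(ray("wrist",f[k[j]],S[k[j]]),ray("wrist",f[k[i]],S[k[i]])))
g=np.append(C+60*np.array([np.cos(a),np.sin(a)]),142)
im=viewer.camera("side");t=viewer.camera("top");bs=brown(im,px("side",g),14);bt=brown(t,px("top",g),14)
print("grip",px("side",g),bs,px("top",g),bt, onz("side",bs[:2],142) if bs else "", cross(ray("side",bs[:2]),ray("top",bt[:2])) if bs and bt else "")
print(env.read_state()["force"],env.read_state()["time_s"])
E
```

```text
corner we [423.09 114.14] [422.6  113.59] 155
corner wf [311.47 110.17] [311.36 110.04] 195
corner wg [224.12 112.27] [223.66 112.08] 195
   we wf [575.93 159.64 122.06] 0.2726695502978677
   we wg [576.04 159.4  122.92] 0.20914777414421906
   wf wg [576.2  159.72 124.03] 0.061648672124728424
tongue+u we [431.45  49.53] [431.23  49.67] 135
tongue+u wf [320.94  43.01] [320.09  42.71] 195
tongue+u wg [233.19  45.46] [233.  44.] 175
   we wf [530.17 152.43 125.34] 0.31773628803778986
   we wg [529.27 152.67 124.02] 1.1575910132442193
   wf wg [528.73 152.1  122.21] 0.8458722335776948
grip (np.float64(266.75783304558865), np.float64(189.82281949803897)) (np.float64(268.9537037037037), np.float64(188.42592592592592), 108) (np.float64(417.0425304445246), np.float64(114.82200072597372)) (np.float64(419.01408450704224), np.float64(113.14084507042253), 71) [634.98 -67.69 142.  ] (array([635.38, -61.35, 145.63]), np.float64(7.238812606417949))
[ 0.16 -0.7   0.32] 49.0833
```

Platform is at ≈123 mm and the pointer at ≈124. The grip is at (635,−61,146), which fits a seated crank, and the robot is clear of everything. Handing in.

```bash
python3 -c "
from h import *
print(workorder.sign_off())"
```

```text
the job is handed in; nothing more can be done
None
```

I handed the job in at about 49 s: the crank is seated on the shaft, the platform measures about 1 mm below the pointer (tolerance 10 mm), and the gripper has let go; the sign-off returned no verdict.

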